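Stand the slumped solvent tin up against the guard screen

ROBOT

A 6-joint arm with a two-finger parallel gripper is mounted at the origin on the work surface. World frame = base frame: x ahead of the robot, y to its left, z up, the work surface at z = 0. Lengths are in m, angles in rad, forces in N, time in s.
With the tool pointing down it reaches from about 0.275 to 0.825 m from the base axis. Payload 4.9 kg.
Tool frame: the origin (TCP) lies at the very end of the fingers, on their centre line; the grasp point (between the pads) lies 19 mm behind it; y points along the fingers, z is the direction in which the jaws open and shut, and the axes are right-handed (so a half turn about y gives the same grasp; the last joint's range is limited). The gripper opens to 85 mm and grips with 20 to 120 N. Pads are 22 mm wide; open, the fingers measure 114 mm over their backs; the gripper's body (76 mm by 85 mm) begins 54 mm behind the grasp point. The pads swing forward as they close: fully open they stand 13 mm farther back than shut.
Start: joints at [1.054, 0.326, -0.193, 1.052, 0, 1.437], TCP at [0.205, 0.51, 0.231] pointing down, gripper open.
Joint ranges: [-2.65, 2.65], [-0.97, 1.79], [-1.3, 1.35], [-1.93, 2.1], [-1.47, 1.37], [-3.14, 3.14]. Speed limits (rad/s): [2.57, 2.57, 3.14, 3.14, 3.14, 3.14].

INTERFACE

Orientations are given as a 3x3 rotation matrix whose columns are the frame's x, y, z axes.
In Python, from plant import r gives the robot as it stands.
- The arm moves only by the tool jog_arm, never from a script. Its argument "deltas" is a list of rows, each an object of numbers: "x", "y", "z": the shift along the tool's x, y, z in mm; "yaw": the turn about the tool's y in degrees. In form: [{"x": .., "y": .., "z": .., "yaw": ..}, ...]. A call has 1 to 5 rows; each row is the pose to reach, as a shift and turn from the pose measured when the call began, along the tool's axes at that moment; what a row does not reach only later rows make up. A row lasts 1/10 s, in which the tool goes at most 50 mm and 8.59 degrees, less where a joint would pass 70% of its speed; a pose out of reach is approached as far as the arm can. A call with a gripper value outside its range is refused whole. "grip" is the closure, from 0 (fully open) to 1 (shut), set as the call begins (left out, the last holds). The fingers move at their own pace and stop on an object; the grip force is fixed at half the most. Time passes only in rows, so rows that repeat a pose let the fingers close. It gives the time, the measured TCP pose, the force and the opening at its end, in the units of the state.
- r.sense(): the state, without advancing time (a new reading comes with each control period).
- r.capture(name): name is "scene" or "top"; returns (picture, depth): 480x640x3 uint8, red, green, blue; 480x640 float32, m along the optical axis (not along the pixel's ray), 0 where there is no reading.
- r.get_calibration(name): a dict with "camera_matrix" (3x3 intrinsics, pixels), "R" (3x3) and "t" (3): a world point X has camera coordinates R X + t. Camera axes: x right, y down, z forward; pixel columns grow to the right and rows downward; lengths in m; the calibration is good to about 2 mm. A picture is of the moment at which its call begins. get_calibration takes no time and is no camera call.
- r.job_done(): hands the job in, once; it reports no verdict.
Trained networks look in the newest picture that a camera, given by its name, has taken for a name from the list of things; names that differ only in an ending like _2 or _b are one class to them, and where a whole thing is asked for, a point or a joint stands for the part that bears it (a point fixed in the world has none). Each returns a list of dicts, best first, with "p" (0 to 1); they miss things now and then, are a little off and sometimes report something else, mostly with a low value. They report only what shows in the picture. A call takes as long as a camera call. They do not tell look-alikes from the thing itself.
- r.spot_in(camera, target): "at" ([column, row] in pixels, amid what is visible of it).
The state is a dict: "time_s": time; "joint_pos": joint angles; "qd": joint speeds; "joint_torque": joint torques, N m; "ee_pos": TCP position; "tcp_rot": TCP orientation; "contact_force": force on the tool from outside, world axes, zero at the start; "moment": the same for the moment, N m; "grip_width": finger opening in m.
Only numpy, scipy, OpenCV 4.12 (cv2) and the standard library are available. Lean on these libraries where they do the work, as an engineer would, in place of code of your own. Each camera call takes 0.05 s, during which the arm holds its last target.

TASK

The flat solvent tin has tipped over and lies slumped with its top against the guard screen's plate. Push its foot towards the plate so that its top rides up the plate until the tin stands upright, then slide it on and press it lightly home so that its whole broad side is felt flush against the plate, and let go of it. The tin is thin-walled: never press it against the plate with more than 20 N, don't let it fall flat, and leave the other things where they are.

Things in the scene. Friction and masses are not known exactly. Their poses are not given: they have to be found in the camera images.
- tin: Slumped tin: flat white closed solvent tin, blue panels, small red cap (24 dia, 6 tall) on top. 110 wide (own x), 44 thick (own y), 190 tall (own z), 0.3 to 0.55 kg, too wide to grip. Origin: centre of underside. At first its top edge leans on the plate, only the plate-side long edge of its foot is on the table (friction about 0.6), 105 to 150 mm out from the plate; own z is 34 to 51 degrees off vertical.
- tin_heel (a point): Middle of the tin's free long foot edge (own y = -22 mm of its underside, on the side away from the plate). Raised 22 to 35 mm at first, facing whoever pushes towards the plate; it sinks to the table as the tin rights itself. A level push here can jam a heavy, low-leaning tin: if the force climbs past 10 N, ease the heel down as well. Leaning under about 10 degrees, the tin can drop upright by itself. Axes as the tin's.
- screen: Black fixed frame of the guard screen; it carries an upright smooth aluminium plate with a blue top edge, 250 wide (own x), 240 high, 8 thick, friction about 0.2. Origin on the table below the middle of the plate's nominal face; own y points from the tin's side through the plate, z up: the tin is at negative y and is pushed towards +y. Frame posts and feet (own x +-135) lie behind the face.
- plate_nominal (a point): Middle of the plate's nominal face, 118 mm above the table, axes as the screen's. The plate is clamped in slots: its true face is parallel to this but stands 0 to 30 mm behind it (towards +y). That set-back is not measured, find it by touch. The plate does not give when pushed.
- vial: Bystander, leave alone: small amber glass vial with black lid, 28 dia x 55 tall mm. Origin at the centre of its underside.
- lens: Bystander, leave alone: dark metal microscope objective standing upright, 32 dia x 42 tall mm. Origin at the centre of its underside.
- beaker: Bystander, leave alone: empty glass beaker, 66 dia x 85 tall mm. Origin at the centre of its underside.
- dish: Bystander, leave alone: shallow clear dish, 90 dia x 16 tall mm. Origin at the centre of its underside.
- driver: Bystander, leave alone: screwdriver with yellow handle, 170 long mm. Origin at the middle of its length.
- tray: Bystander, leave alone: blue open tray 130 x 100 x 30 mm. Origin at the centre of its underside.
- flange: Bystander, leave alone: steel vacuum flange ring, 60 dia x 14 tall mm. Origin at the centre of its underside.
Not all that is in view belongs to the job. What is shaped like the tin but green or turquoise is not meant.

How it is judged:
On the way, in this order (a step that is already met when the one before it is completed fails the run):
1. the tin's top has ridden up the plate: the tin leans less than about 23 degrees (angle between tin's own z axis and vertical below 0.4 rad), for 0.05 s.
2. the tin stands square (within 1 degree) and is pressed home flush against the plate with at least 3 N (angle between tin's own z axis and vertical below 0.0175 rad and contact force between tin and screen above 3 N), for 0.2 s.
At the end, for the whole second after the job is handed in: The tin stands upright on the table (within 3 degrees), still, with its broad side at the plate and parallel to it (within 3.4 degrees): the centre of its underside no more than 28 mm in front of the plate's nominal face and within 80 mm of the plate's middle (angle between tin's own z axis and vertical below 0.05 rad and y of tin in the frame of screen above -0.028 m and angle between the y axis of tin and the y axis of screen, either way round below 0.06 rad and x of tin in the frame of screen between -0.08 and 0.08 m and linear speed of tin below 0.02 m/s and height (world z) of tin below 0.005 m); the robot touches nothing.
It fails at once if the tin is pressed against the plate with more than 20 N (contact force between tin and screen above 20 N).
It fails at once if the tin falls flat (angle between tin's own z axis and vertical above 1.2 rad).
It fails at once if another thing is moved by more than 15 mm (distance of any of vial, lens, beaker, dish, driver, tray, flange from where it was at the start of the episode above 0.015 m).
It also fails if it takes over 67 s, if anything falls off the work surface, if the arm or the gripper's body presses on something with over 40 N, if the wrist force passes 120 N, or if a joint passes its speed limit or range.

## Working session

There is one attempt and no reset: what is moved stays moved. The work goes in short steps, Python scripts to look and compute and a tool call to move; the robot and the scene stay as the last step left them, time stands still between calls to the robot, and variables do not carry over. Pictures are saved under pics/ and viewed, and the job is handed in when it is done.

Besides the shell and the picture viewer there is one more tool, called after "Request:" by a JSON object that holds its "fn" and its "kwargs", one argument or row to a line. jog_arm: Moves the arm, as the interface text tells. Its arguments: {"type":"object","properties":{"deltas":{"type":"array","items":{"type":"object","properties":{"x":{"type":"number"},"y":{"type":"number"},"z":{"type":"number"},"yaw":{"type":"number"}}}},"grip":{"type":"number"}},"required":["deltas"]}

```bash
mkdir -p pics; ls
python3 - <<'E'
from plant import r
import cv2,numpy as np
for n in("scene","top"):
    p,d=r.capture(n); cv2.imwrite(f"pics/{n}0.png",p[:,:,::-1]); np.save(f"pics/{n}0.npy",d)
    c=r.get_calibration(n); print(n,c)
    for t in("tin","screen"):
        print(t,r.spot_in(n,t))
s=r.sense(); print(s)
E
```

```text
pics
scene {'camera_matrix': array([[505.49900347,   0.        , 313.80145196],
       [  0.        , 505.49900347, 244.56272423],
       [  0.        ,   0.        ,   1.        ]]), 'R': array([[ 0.80765127,  0.58956874, -0.0103983 ],
       [ 0.49601107, -0.68881101, -0.52868934],
       [-0.31886117,  0.42183894, -0.84875171]]), 't': array([-0.35168394, -0.1355127 ,  1.38250751])}
tin [{'at': [325.8, 335.6], 'p': 0.97}, {'at': [174.1, 307.7], 'p': 0.85}, {'at': [331.7, 243.3], 'p': 0.56}]
screen [{'at': [286.8, 359.8], 'p': 0.87}]
top {'camera_matrix': array([[452.36029777,   0.        , 318.09992383],
       [  0.        , 452.36029777, 237.35518812],
       [  0.        ,   0.        ,   1.        ]]), 'R': array([[-0.01033731, -0.99988959,  0.01067434],
       [-0.99437795,  0.00915414, -0.10549266],
       [ 0.1053833 , -0.01170483, -0.99436279]]), 't': array([0.02584689, 0.43187813, 1.01227053])}
tin [{'at': [445.9, 328.4], 'p': 0.72}, {'at': [285.7, 240.2], 'p': 0.71}, {'at': [394.8, 174.8], 'p': 0.69}, {'at': [373.1, 251.1], 'p': 0.17}]
screen [{'at': [442.8, 190.5], 'p': 0.57}]
{'time_s': 0.3, 'joint_pos': array([ 1.05379131e+00,  3.26486511e-01, -1.92917526e-01,  1.05201533e+00,
       -2.17525072e-05,  1.43658373e+00]), 'qd': array([-0.00069601, -0.00237165,  0.00375446, -0.00132549,  0.00055862,
       -0.00169825]), 'joint_torque': array([ 2.85794385e-04, -4.42913604e+01,  2.62303126e+01,  9.01943335e-03,
       -7.51924108e-05, -2.65731735e-06]), 'ee_pos': array([0.20534057, 0.51002927, 0.23100398]), 'tcp_rot': array([[ 9.27625246e-01, -2.89047064e-04,  3.73512141e-01],
       [-3.73512248e-01, -5.52364595e-04,  9.27625083e-01],
       [-6.18124241e-05, -9.99999806e-01, -6.20349962e-04]]), 'contact_force': array([-0.43135661,  0.30197042, -0.60793103]), 'moment': array([-0.02335238,  0.02992527, -0.00455588]), 'grip_width': 0.08546840709484795}
```

View pics/scene0.png

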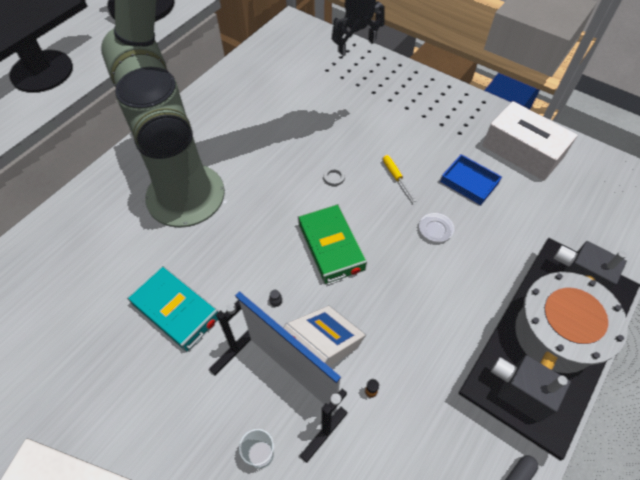

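View pics/top0.png

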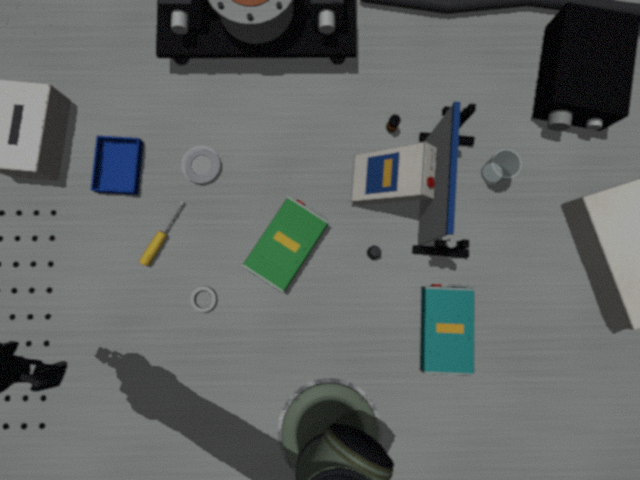

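Candidates for the tin, by pixel in the top view:
- (395,175): white with a blue panel and red cap, leaning on the plate. This is the one I choose.
- (286,240): green, not meant.
- (446,328): turquoise, not meant.

Next I check the choice in a crop and measure it.

```bash
cat > h.py <<'E'
import numpy as np,cv2
def cloud(r,n,d):
    c=r.get_calibration(n);K=c["camera_matrix"];v,u=np.mgrid[0:480,0:640]
    P=np.stack([(u-K[0,2])/K[0,0]*d,(v-K[1,2])/K[1,1]*d,d],-1)
    return (P-c["t"])@c["R"]
def plane(P,it=300,tol=.002,rng=np.random.default_rng(0)):
    b=None;bn=0
    for _ in range(it):
        a=P[rng.choice(len(P),3,False)];n=np.cross(a[1]-a[0],a[2]-a[0]);
        if np.linalg.norm(n)<1e-7: continue
        n/=np.linalg.norm(n);m=abs((P-a[0])@n)<tol
        if m.sum()>bn:bn=m.sum();b=m
    Q=P[b];c=Q.mean(0);n=np.linalg.svd(Q-c,full_matrices=False)[2][2]
    return n,c,b
E
python3 - <<'E'
from h import *;from plant import r
a=cv2.imread("pics/top0.png")[80:280,330:540];b=cv2.imread("pics/scene0.png")[260:470,200:400]
cv2.imwrite("pics/crop0.png",np.hstack([cv2.resize(a,(400,400),interpolation=2),cv2.resize(b,(400,400),interpolation=2)]))
T=cloud(r,"top",np.load("pics/top0.npy"));S=cloud(r,"scene",np.load("pics/scene0.npy"))
for u,v in[(353,160),(353,200),(360,180),(395,150),(410,180),(425,180),(431,182),(436,145),(455,105),(455,230),(450,238),(393,122),(374,252),(436,160)]:print("top",u,v,T[v,u].round(4))
for u,v in[(325,325),(240,300),(337,380),(340,350),(310,320)]:print("scene",u,v,S[v,u].round(4))
ta=cv2.imread("pics/top0.png").astype(int)
print((np.load("pics/top0.npy")==0).mean())
# plate top edge: blue
for n,P in(("top",T),("scene",S)):
    im=cv2.imread(f"pics/{n}0.png");h=cv2.cvtColor(im,cv2.COLOR_BGR2HSV)
    m=(h[...,0]>100)&(h[...,0]<130)&(h[...,1]>120)&(P[...,2]>.225)&(P[...,2]<.26)&(P[...,1]<0)
    Q=P[m];print(n,len(Q),Q.min(0),Q.max(0))
    if len(Q)>10:
        c=Q.mean(0);d=np.linalg.svd(Q-c,full_matrices=False)[2][0];t=(Q-c)@d;print("edge",c,d,t.min(),t.max())
E
```

```text
top 353 160 [ 6.192e-01 -6.380e-02 -3.000e-04]
top 353 200 [ 0.5154 -0.0586  0.0373]
top 360 180 [ 0.5591 -0.0743  0.0481]
top 395 150 [ 0.6091 -0.1438  0.1112]
top 410 180 [ 0.537  -0.1678  0.1386]
top 425 180 [ 0.5324 -0.194   0.1573]
top 431 182 [ 0.5288 -0.2067  0.1548]
top 436 145 [ 0.6156 -0.2287  0.1234]
top 455 105 [ 0.6555 -0.2343  0.2399]
top 455 230 [ 4.490e-01 -3.007e-01 -4.000e-04]
top 450 238 [ 4.301e-01 -2.879e-01  3.000e-04]
top 393 122 [ 0.6922 -0.1519  0.0538]
top 374 252 [ 0.3959 -0.1031  0.0419]
top 436 160 [ 0.5809 -0.2252  0.1314]
scene 325 325 [ 0.5542 -0.1207  0.0984]
scene 240 300 [ 0.4301 -0.2229  0.2412]
scene 337 380 [ 0.6633 -0.2405  0.241 ]
scene 340 350 [ 0.6157 -0.1554  0.1229]
scene 310 320 [ 0.5253 -0.1347  0.1119]
0.0039029947916666666
top 872 [ 0.41476053 -0.2419472   0.22992325] [ 0.66090594 -0.20922312  0.24618831]
edge [ 0.53888729 -0.2255112   0.23953714] [-0.99529246  0.09689493  0.00207257] -0.12246549407771688 0.12512285726866543
scene 884 [ 0.41759374 -0.24358686  0.23566035] [ 0.66385573 -0.21158808  0.24721896]
edge [ 0.54747994 -0.22846876  0.24236766] [ 9.95853974e-01 -9.09645691e-02 -5.56454017e-04] -0.13025001404293363 0.11678528635470498
```

View pics/crop0.png

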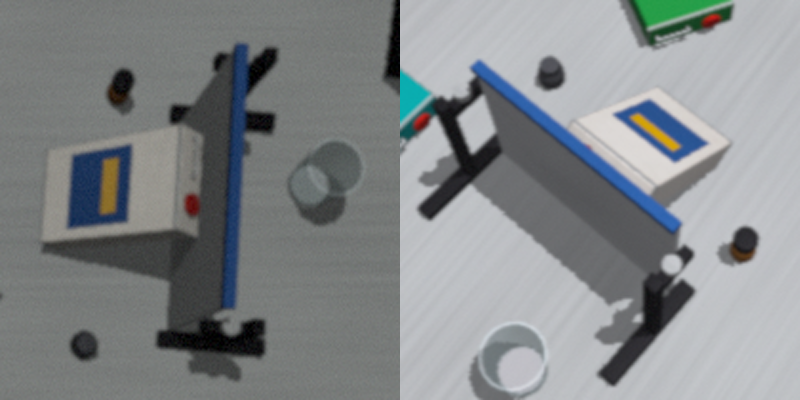

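```bash
cat > tin.py <<'E'
from h import *
from plant import r
yd=np.array([-.094,-.9956,0]);yd/=np.linalg.norm(yd);xd=np.cross(yd,[0,0,1.]);
E0=np.array([.5405,-.2270,0])   # plate edge midline
def fit(k,cams=("top","scene")):
    A=[]
    for n in cams:
        P=cloud(r,n,np.load(f"pics/{n}{k}.npy"));q=(P-E0)
        px=q@xd;py=q@yd
        m=(abs(px)<.085)&(py>-.24)&(py<-.008)&(P[...,2]>.012)&(P[...,2]<.225)
        A.append(P[m])
        n_,c,b=plane(P[m]); n_*=np.sign(n_[2]);Q=P[m][b]
        lean=np.degrees(np.arcsin(n_[2])); 
        up=np.array([0,0,1.])-n_[2]*n_;up/=np.linalg.norm(up);lat=np.cross(up,n_)
        t=(Q-c)@up;l=(Q-c)@lat
        print(n,"n",n_.round(3),"lean",lean.round(1),"len",np.percentile(t,[0.5,99.5]).round(4),"wid",np.percentile(l,[.5,99.5]).round(4),"N",len(Q))
        lo,hi=np.percentile(t,[.5,99.5]);a,bb=np.percentile(l,[.5,99.5]);cc=c+lat*(a+bb)/2
        heel=cc+up*(hi-.190);heel2=cc+up*lo
        print("  topedge",(cc+up*hi).round(4),"heel",heel.round(4),heel2.round(4),"foot edge",(heel-.044*n_).round(4),"top front", (cc+up*hi-.044*n_).round(4),
         "screen-frame heel", ((heel-E0)@xd).round(4),((heel-E0)@yd).round(4),"yawdiff deg",np.degrees(np.arctan2(n_@xd,-n_@yd)).round(2))
E
python3 -c "
from tin import *
fit(0)
from plant import r
for n in('vial','lens','beaker'):
    print(n,r.spot_in('top',n))"
```

```text
top n [0.062 0.698 0.714] lean 45.5 len [-0.1014  0.0869] wid [-0.0543  0.0536] N 2981
  topedge [ 0.556  -0.1924  0.1638] heel [ 0.568  -0.0573  0.0307] [ 0.5679 -0.0585  0.0319] foot edge [ 0.5652 -0.088  -0.0007] top front [ 0.5532 -0.2231  0.1324] screen-frame heel -0.0114 -0.1715 yawdiff deg 0.31
scene n [0.065 0.697 0.714] lean 45.6 len [-0.1026  0.0863] wid [-0.0527  0.0551] N 2101
  topedge [ 0.5585 -0.1924  0.1669] heel [ 0.571  -0.0574  0.0338] [ 0.571  -0.0581  0.0346] foot edge [ 0.5682 -0.0881  0.0024] top front [ 0.5557 -0.2231  0.1355] screen-frame heel -0.0145 -0.1717 yawdiff deg 0.09
vial [{'at': [392.2, 121.8], 'p': 0.55}]
lens [{'at': [444.5, 192.4], 'p': 0.71}, {'at': [375.6, 252.6], 'p': 0.58}]
beaker [{'at': [502.8, 166.6], 'p': 0.93}]
```

```bash
cat > go.py <<'E'
from h import *
from plant import r
import sys
def delta(tx,ty,tz,ang=-5.4):
    s=r.sense();R=s["tcp_rot"];d=R.T@(np.array([tx,ty,tz])-s["ee_pos"])*1000
    a=np.degrees(np.arctan2(R[1,0],R[0,0]))
    print("delta x,y,z mm",d.round(1),"yaw",round(-(ang-a),2),"t",s["time_s"])
if __name__=="__main__": delta(*map(float,sys.argv[1:]))
E
python3 - <<'E'
from h import *;from plant import r
T=cloud(r,"top",np.load("pics/top0.npy"))
h=cv2.cvtColor(cv2.imread("pics/top0.png"),cv2.COLOR_BGR2HSV)
m=(h[...,0]>45)&(h[...,0]<75)&(h[...,1]>120)&(T[...,2]>.02)&(T[...,2]<.08)
print("green",T[m].min(0),T[m].max(0)); Q=T[m]
for i in(0,1): print(Q[Q[:,i].argmax()],Q[Q[:,i].argmin()])
E
python3 go.py .577 .05 .2
```

```text
green [ 0.31568804 -0.64696233  0.02029858] [0.98108893 0.36629483 0.07965975]
[0.98108893 0.06533071 0.06679008] [0.31568804 0.09836352 0.04603251]
[0.8478326  0.36629483 0.06817631] [ 0.68453164 -0.64696233  0.05974776]
delta x,y,z mm [ 516.6   31.2 -288. ] yaw -16.54 t 0.45
```

Request:
{"fn": "jog_arm", "kwargs": {
  "deltas": [
    {"x":43,"y":0,"z":-24,"yaw":-3},
    {"x":86,"y":0,"z":-48,"yaw":-7},
    {"x":129,"y":0,"z":-72,"yaw":-11},
    {"x":172,"y":5,"z":-96,"yaw":-14},
    {"x":215,"y":10,"z":-120,"yaw":-16.5}
  ],
  "grip": 0
}}

```text
time_s: 0.95
ee_pos: [0.3611, 0.3171, 0.2215]
tcp_rot: [[0.996, 0.001, 0.092], [-0.092, 0.001, 0.996], [0.001, -1.0, 0.001]]
contact_force: [0.1, 0.4, -0.3]
grip_width: 0.0855
```

```bash
python3 go.py .577 .05 .2
```

```text
delta x,y,z mm [ 239.6   21.6 -246.1] yaw 0.11 t 0.95
```

Request:
{"fn": "jog_arm", "kwargs": {
  "deltas": [
    {"x":34,"y":3,"z":-34},
    {"x":68,"y":6,"z":-69},
    {"x":102,"y":9,"z":-104},
    {"x":136,"y":12,"z":-139},
    {"x":170,"y":15,"z":-174}
  ]
}}

```text
invalid input
```

```bash
python3 go.py .577 .06 .15
```

```text
delta x,y,z mm [ 238.6   71.6 -236.2] yaw 0.11 t 0.95
```

Request:
{"fn": "jog_arm", "kwargs": {
  "deltas": [
    {"x":34,"y":3,"z":-34,"yaw":0},
    {"x":68,"y":6,"z":-69,"yaw":0},
    {"x":102,"y":9,"z":-104,"yaw":0},
    {"x":136,"y":12,"z":-139,"yaw":0},
    {"x":170,"y":15,"z":-174,"yaw":0}
  ]
}}

```text
time_s: 1.45
ee_pos: [0.5155, 0.1264, 0.2067]
tcp_rot: [[0.996, 0.002, 0.093], [-0.093, 0.001, 0.996], [0.002, -1.0, 0.001]]
contact_force: [0.9, -0.0, -0.3]
grip_width: 0.0852
```

```bash
python3 go.py .577 .06 .15
```

```text
delta x,y,z mm [ 67.3  56.7 -60.5] yaw 0.09 t 1.45
```

Request:
{"fn": "jog_arm", "kwargs": {
  "deltas": [
    {"x":32,"y":10,"z":-30,"yaw":0},
    {"x":67,"y":25,"z":-60,"yaw":0},
    {"x":67,"y":65,"z":-60,"yaw":0},
    {"x":67,"y":95,"z":-60,"yaw":0},
    {"x":67,"y":95,"z":-60,"yaw":0}
  ]
}}

```text
time_s: 1.95
ee_pos: [0.5733, 0.0601, 0.1075]
tcp_rot: [[0.996, -0.007, 0.093], [-0.093, 0.001, 0.996], [-0.007, -1.0, 0.0]]
contact_force: [-1.8, 0.1, 0.4]
grip_width: 0.0855
```

Run:
```python
from plant import r
from h import *
for n in("scene","top"):
    p,d=r.capture(n); cv2.imwrite(f"pics/{n}1.png",p[:,:,::-1]); np.save(f"pics/{n}1.npy",d)
s=r.sense();print(s["ee_pos"],s["contact_force"],s["time_s"])
P=cloud(r,"scene",np.load("pics/scene1.npy"))
q=P-s["ee_pos"]
m=(abs(q[...,0])<.05)&(abs(q[...,1])<.09)&(P[...,2]>.05)&(P[...,2]<.25)
Q=q[m]
for z in np.arange(-.03,.14,.01):
    k=(Q[:,2]>=z)&(Q[:,2]<z+.01)
    if k.sum(): 
        a=Q[k]@s["tcp_rot"];print(round(z,3),k.sum(),"toolx",a[:,0].min().round(3),a[:,0].max().round(3),"toolz",a[:,2].min().round(3),a[:,2].max().round(3))
a=cv2.imread("pics/scene1.png")[100:380,160:440];cv2.imwrite("pics/c1.png",cv2.resize(a,(600,600),interpolation=2))
```

```text
[0.57653458 0.06064931 0.11192426] [0.20564781 0.53115449 0.2562865 ] 2.05
0.01 20 toolx -0.003 0.008 toolz -0.055 0.047
0.02 20 toolx 0.0 0.008 toolz -0.058 0.048
0.03 11 toolx 0.003 0.008 toolz -0.053 0.042
0.04 3 toolx 0.004 0.007 toolz -0.055 -0.046
0.05 13 toolx 0.001 0.01 toolz -0.073 0.068
0.06 78 toolx -0.015 0.014 toolz -0.076 0.072
0.07 74 toolx -0.02 0.014 toolz -0.076 0.072
0.08 69 toolx -0.02 0.016 toolz -0.074 0.069
0.09 81 toolx -0.021 0.017 toolz -0.073 0.068
0.1 94 toolx -0.015 0.017 toolz -0.071 0.067
0.11 132 toolx -0.016 0.011 toolz -0.069 0.063
0.12 36 toolx -0.015 0.034 toolz -0.04 -0.008
0.13 85 toolx -0.034 0.035 toolz -0.039 0.009
```

View pics/c1.png

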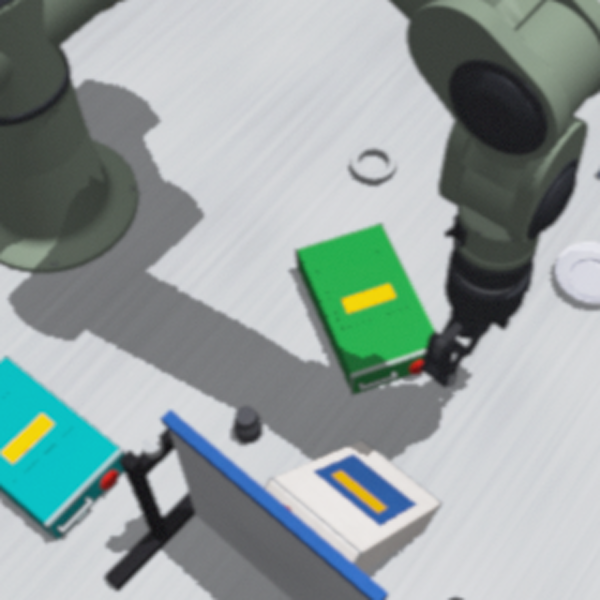

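Run:
```python
from plant import r
s=r.sense();print(s["joint_pos"].round(3),s["ee_pos"])
```

```text
[-0.023  0.483 -0.28   0.808  0.001  0.07 ] [0.57653458 0.06064931 0.11192426]
```

Request:
{"fn": "jog_arm", "kwargs": {
  "deltas": [
    {"x":0,"y":0,"z":0,"yaw":8},
    {"x":0,"y":0,"z":0,"yaw":16},
    {"x":0,"y":0,"z":0,"yaw":24},
    {"x":0,"y":0,"z":0,"yaw":32},
    {"x":0,"y":0,"z":0,"yaw":40}
  ],
  "grip": 0.4
}}

```text
time_s: 2.55
ee_pos: [0.5782, 0.0611, 0.1149]
tcp_rot: [[0.7, 0.005, 0.714], [-0.714, 0.001, 0.7], [0.003, -1.0, 0.004]]
contact_force: [-0.2, -0.6, -0.2]
grip_width: 0.0511
```

Request:
{"fn": "jog_arm", "kwargs": {
  "deltas": [
    {"x":0,"y":0,"z":0,"yaw":8},
    {"x":0,"y":0,"z":0,"yaw":16},
    {"x":0,"y":0,"z":0,"yaw":24},
    {"x":0,"y":0,"z":0,"yaw":32},
    {"x":0,"y":0,"z":0,"yaw":40}
  ]
}}

```text
time_s: 3.05
ee_pos: [0.58, 0.0616, 0.1179]
tcp_rot: [[0.072, 0.01, 0.997], [-0.997, 0.001, 0.072], [0.0, -1.0, 0.01]]
contact_force: [-0.2, -0.4, 0.6]
grip_width: 0.051
```

```bash
python3 go.py .572 -.005 .11 -95.4
```

```text
delta x,y,z mm [ 65.9   7.8 -12.9] yaw 9.55 t 3.05
```

Request:
{"fn": "jog_arm", "kwargs": {
  "deltas": [
    {"x":10,"y":8,"z":-2,"yaw":4},
    {"x":30,"y":10,"z":-4,"yaw":9},
    {"x":50,"y":30,"z":-6,"yaw":9.5},
    {"x":55,"y":60,"z":-7,"yaw":9.5},
    {"x":55,"y":60,"z":-7,"yaw":9.5}
  ]
}}

```text
time_s: 3.55
ee_pos: [0.5764, 0.006, 0.0572]
tcp_rot: [[-0.094, 0.007, 0.996], [-0.996, 0.001, -0.094], [-0.001, -1.0, 0.007]]
contact_force: [-0.6, 0.8, -0.0]
grip_width: 0.051
```

```bash
python3 - <<'E'
from plant import r
from h import *
p,d=r.capture("scene"); cv2.imwrite("pics/scene2.png",p[:,:,::-1]); np.save("pics/scene2.npy",d)
s=r.sense();print(s["ee_pos"],s["contact_force"],s["time_s"],s["tcp_rot"].round(3),s["grip_width"])
P=cloud(r,"scene",d)
q=(P-s["ee_pos"])@s["tcp_rot"]
m=(abs(q[...,0])<.044)&(abs(q[...,2])<.09)&(P[...,2]>.02)&(P[...,2]<.3)
Q=q[m];hz=P[m][:,2]-s["ee_pos"][2]
for z in np.arange(-.03,.15,.01):
    k=(hz>=z)&(hz<z+.01)
    if k.sum(): 
        a=Q[k];print(round(z,3),k.sum(),"toolx",a[:,0].min().round(3),a[:,0].max().round(3),"toolz",a[:,2].min().round(3),a[:,2].max().round(3))
a=p[200:400,220:420,::-1];cv2.imwrite("pics/c2.png",cv2.resize(a,(600,600),interpolation=2))
E
python3 go.py .574 -.01 .02 -95.4
```

```text
[0.57732293 0.00647224 0.05864525] [-0.34285885  0.30823631 -0.04303453] 3.6 [[-0.093  0.009  0.996]
 [-0.996  0.001 -0.093]
 [-0.002 -1.     0.009]] 0.051236960675195516
-0.03 7 toolx -0.023 -0.008 toolz -0.09 -0.087
-0.02 8 toolx -0.023 -0.014 toolz -0.09 -0.086
-0.01 1 toolx -0.02 -0.02 toolz -0.089 -0.089
0.0 11 toolx -0.01 0.011 toolz -0.028 0.031
0.01 31 toolx -0.01 0.013 toolz -0.04 0.038
0.02 32 toolx -0.008 0.013 toolz -0.04 0.038
0.03 26 toolx -0.003 0.012 toolz -0.033 0.038
0.04 34 toolx -0.002 0.015 toolz -0.047 0.053
0.05 122 toolx -0.013 0.016 toolz -0.059 0.056
0.06 60 toolx -0.01 0.017 toolz -0.063 0.059
0.07 79 toolx -0.005 0.018 toolz -0.063 0.06
0.08 61 toolx 0.005 0.019 toolz -0.066 0.062
0.09 85 toolx -0.011 0.021 toolz -0.066 0.065
0.1 223 toolx -0.012 0.02 toolz -0.069 0.067
0.11 49 toolx -0.008 0.012 toolz -0.049 0.064
0.12 17 toolx -0.005 0.033 toolz 0.016 0.037
0.13 78 toolx -0.012 0.038 toolz -0.022 0.037
0.14 76 toolx -0.009 0.039 toolz -0.023 0.036
delta x,y,z mm [16.8 38.6 -2.1] yaw 0.04 t 3.6
```

View pics/c2.png

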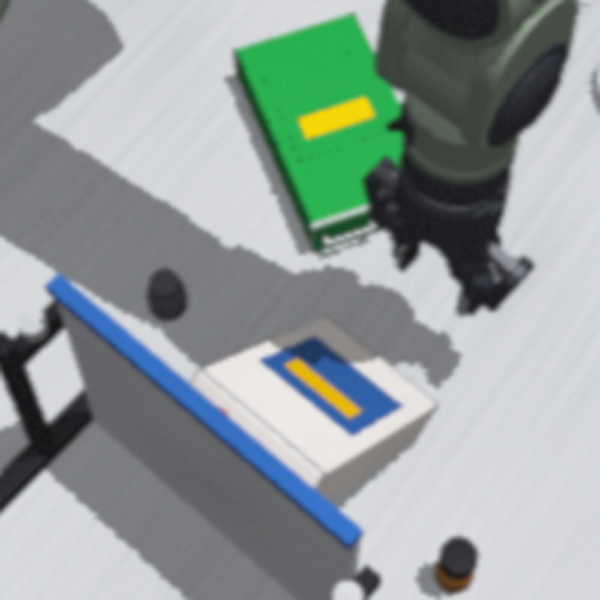

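Request:
{"fn": "jog_arm", "kwargs": {
  "deltas": [
    {"x":0,"y":20,"z":-2,"yaw":0},
    {"x":5,"y":38,"z":-2,"yaw":0},
    {"x":15,"y":40,"z":-2,"yaw":0},
    {"x":25,"y":40,"z":-2,"yaw":0},
    {"x":35,"y":40,"z":-2,"yaw":0}
  ]
}}

```text
time_s: 4.1
ee_pos: [0.5739, -0.029, 0.0205]
tcp_rot: [[-0.093, 0.012, 0.996], [-0.996, 0.0, -0.093], [-0.001, -1.0, 0.012]]
contact_force: [0.7, 0.2, -0.1]
grip_width: 0.0513
```

```bash
python3 go.py .5692 -.060 .016 -95.4
```

```text
delta x,y,z mm [31.3  4.4 -1.8] yaw 0.07 t 4.1
```

Request:
{"fn": "jog_arm", "kwargs": {
  "deltas": [
    {"x":6,"y":0,"z":0,"yaw":0},
    {"x":12,"y":0,"z":0,"yaw":0},
    {"x":16,"y":1,"z":0,"yaw":0},
    {"x":20,"y":1,"z":0,"yaw":0},
    {"x":24,"y":2,"z":0,"yaw":0}
  ]
}}

```text
time_s: 4.6
ee_pos: [0.5727, -0.0478, 0.0193]
tcp_rot: [[-0.09, 0.015, 0.996], [-0.996, 0.013, -0.09], [-0.014, -1.0, 0.014]]
contact_force: [0.3, 19.0, 12.2]
grip_width: 0.0519
```

Request:
{"fn": "jog_arm", "kwargs": {
  "deltas": [
    {"x":1,"y":2,"z":0,"yaw":0},
    {"x":1,"y":4,"z":0,"yaw":0}
  ]
}}

```text
time_s: 4.8
ee_pos: [0.573, -0.0475, 0.0157]
tcp_rot: [[-0.089, 0.016, 0.996], [-0.996, 0.015, -0.089], [-0.017, -1.0, 0.014]]
contact_force: [0.6, 6.0, 4.6]
grip_width: 0.0515
```

```bash
cat >> tin.py <<'E'
def look(k,cams=("top","scene")):
    for n in cams:
        p,d=r.capture(n); cv2.imwrite(f"pics/{n}{k}.png",p[:,:,::-1]); np.save(f"pics/{n}{k}.npy",d)
    s=r.sense();print("ee",s["ee_pos"].round(4),"F",s["contact_force"].round(1),"t",s["time_s"])
    try: fit(k,cams)
    except Exception as e: print(e)
    a=cv2.imread(f"pics/{cams[-1]}{k}.png")[240:420,220:400] if cams[-1]=="scene" else cv2.imread(f"pics/{cams[-1]}{k}.png")[90:260,320:500]
    cv2.imwrite(f"pics/c{k}.png",cv2.resize(a,(540,540),interpolation=2))
E
python3 -c "
from tin import *
look(3)"
```

```text
ee [ 0.573  -0.0475  0.0154] F [0.7 5.8 2.6] t 4.9
top n [0.068 0.695 0.716] lean 45.7 len [-0.0225  0.0156] wid [-0.0488  0.0584] N 558
  topedge [ 0.5563 -0.1928  0.1656] heel [ 0.5695 -0.0574  0.0329] [ 0.5589 -0.1656  0.139 ] foot edge [ 0.5665 -0.088   0.0014] top front [ 0.5533 -0.2233  0.1341] screen-frame heel -0.0129 -0.1715 yawdiff deg -0.17
scene n [0.063 0.705 0.706] lean 44.9 len [-0.1042  0.0859] wid [-0.0528  0.0552] N 2100
  topedge [ 0.5584 -0.1924  0.1682] heel [ 0.5704 -0.0587  0.0337] [ 0.5704 -0.0587  0.0337] foot edge [ 0.5676 -0.0897  0.0026] top front [ 0.5556 -0.2234  0.1371] screen-frame heel -0.014 -0.1703 yawdiff deg 0.25
```

View pics/c3.png

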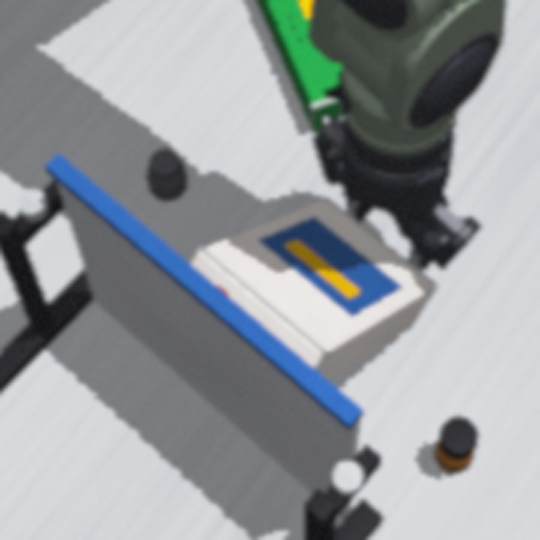

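Request:
{"fn": "jog_arm", "kwargs": {
  "deltas": [
    {"x":1,"y":0,"z":0,"yaw":0},
    {"x":2,"y":0,"z":0,"yaw":0},
    {"x":3,"y":0,"z":0,"yaw":0},
    {"x":3,"y":0,"z":0,"yaw":0}
  ]
}}

```text
time_s: 5.3
ee_pos: [0.573, -0.0477, 0.0155]
tcp_rot: [[-0.088, 0.017, 0.996], [-0.996, 0.022, -0.088], [-0.023, -1.0, 0.015]]
contact_force: [1.4, 10.1, 3.7]
grip_width: 0.051
```

Request:
{"fn": "jog_arm", "kwargs": {
  "deltas": [
    {"x":3,"y":1,"z":0,"yaw":0},
    {"x":4,"y":2,"z":0,"yaw":0},
    {"x":4,"y":4,"z":0,"yaw":0},
    {"x":4,"y":6,"z":0,"yaw":0}
  ]
}}

```text
time_s: 5.7
ee_pos: [0.5735, -0.0476, 0.0104]
tcp_rot: [[-0.085, 0.019, 0.996], [-0.996, 0.03, -0.086], [-0.031, -0.999, 0.016]]
contact_force: [0.1, 13.5, 11.6]
grip_width: 0.0515
```

Request:
{"fn": "jog_arm", "kwargs": {
  "deltas": [
    {"x":2,"y":-1,"z":0,"yaw":0},
    {"x":3,"y":-2,"z":0,"yaw":0},
    {"x":4,"y":-3,"z":0,"yaw":0},
    {"x":4,"y":-3,"z":0,"yaw":0}
  ]
}}

```text
time_s: 6.1
ee_pos: [0.5713, -0.049, 0.0116]
tcp_rot: [[-0.084, 0.016, 0.996], [-0.996, 0.035, -0.085], [-0.037, -0.999, 0.012]]
contact_force: [0.1, 7.7, -5.2]
grip_width: 0.0511
```

Request:
{"fn": "jog_arm", "kwargs": {
  "deltas": [
    {"x":5,"y":-2,"z":0,"yaw":0},
    {"x":10,"y":-2,"z":0,"yaw":0},
    {"x":16,"y":-1,"z":0,"yaw":0},
    {"x":22,"y":0,"z":0,"yaw":0},
    {"x":28,"y":1,"z":0,"yaw":0}
  ]
}}

```text
time_s: 6.6
ee_pos: [0.5676, -0.0758, 0.0082]
tcp_rot: [[-0.084, 0.013, 0.996], [-0.996, 0.038, -0.084], [-0.039, -0.999, 0.01]]
contact_force: [0.2, 5.0, -4.1]
grip_width: 0.0514
```

Request:
{"fn": "jog_arm", "kwargs": {
  "deltas": [
    {"x":7,"y":0,"z":0,"yaw":0},
    {"x":13,"y":0,"z":0,"yaw":0},
    {"x":19,"y":1,"z":0,"yaw":0},
    {"x":25,"y":1,"z":0,"yaw":0},
    {"x":30,"y":1,"z":0,"yaw":0}
  ]
}}

```text
time_s: 7.1
ee_pos: [0.5651, -0.1064, 0.0061]
tcp_rot: [[-0.084, 0.013, 0.996], [-0.996, 0.038, -0.085], [-0.039, -0.999, 0.01]]
contact_force: [0.4, 3.4, -1.7]
grip_width: 0.0513
```

```bash
python3 -c "
from tin import *
look(4)"
```

```text
ee [ 0.5652 -0.107   0.0062] F [ 0.3  0.9 -0.3] t 7.2
top n [0.124 0.991 0.055] lean 3.1 len [-0.0334  0.0488] wid [-0.013   0.0128] N 54
  topedge [ 0.5651 -0.0797  0.219 ] heel [ 0.5664 -0.0694  0.0293] [ 0.5656 -0.0753  0.1369] foot edge [ 0.5609 -0.113   0.0269] top front [ 0.5596 -0.1233  0.2166] screen-frame heel -0.011 -0.1593 yawdiff deg -1.76
scene n [ 0.005 -0.228  0.974] lean 76.8 len [-0.0226  0.0616] wid [-0.0603  0.0472] N 486
  topedge [ 0.555  -0.1302  0.2063] heel [ 0.5588 -0.3151  0.163 ] [ 0.5567 -0.2121  0.1871] foot edge [ 0.5586 -0.3051  0.1201] top front [ 0.5548 -0.1202  0.1634] screen-frame heel -0.0265 0.086 yawdiff deg -173.42
```

View pics/c4.png

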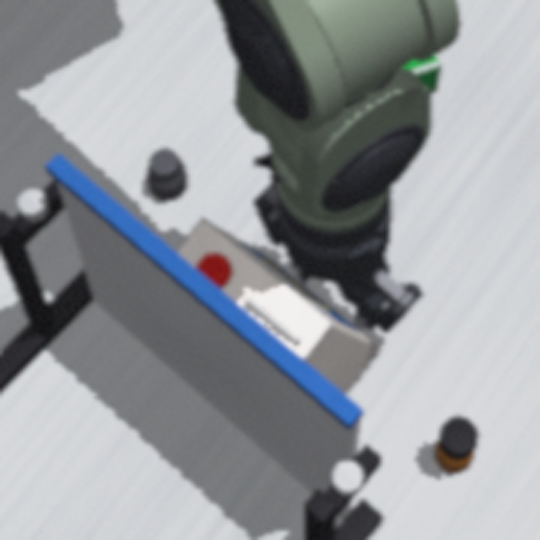

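```bash
cat > top.py <<'E'
from tin import *
def top(k,n="scene",zmin=.165):
    P=cloud(r,n,np.load(f"pics/{n}{k}.npy"));im=cv2.imread(f"pics/{n}{k}.png").astype(int)
    q=P-E0;px=q@xd;py=q@yd
    m=(abs(px)<.085)&(py>-.12)&(py<-.003)&(P[...,2]>zmin)&(P[...,2]<.225)&(im.max(2)>90)&(im.max(2)-im.min(2)<40)
    Q=P[m];n_,c,b=plane(Q);Q=Q[b];n_*=np.sign(n_[2]);py=(Q-E0)@yd;px=(Q-E0)@xd
    print(n,len(Q),"n",n_.round(3),"lean",np.degrees(np.arctan2(n_@yd,n_[2])).round(1),"py",np.percentile(py,[1,99]).round(4),"px",np.percentile(px,[1,99]).round(4),"z",np.percentile(Q[:,2],[1,99]).round(4))
    # long edge direction
    B=np.c_[px,py].astype(np.float32);print("rect",cv2.minAreaRect(B*1000))
E
python3 -c "
from top import *
top(4);top(4,'top')"
```

```text
scene 525 n [-0.027 -0.343  0.939] lean 20.1 py [-0.0481 -0.022 ] px [-0.0654  0.043 ] z [0.1845 0.1961]
rect ((-10.941997528076172, -34.91706848144531), (110.73611450195312, 27.121673583984375), 0.30719321966171265)Traceback (most recent call last):
  File "<string>", line 3, in <module>
    top(4);top(4,'top')
           ~~~^^^^^^^^^
  File "top.py", line 6, in top
    Q=P[m];n_,c,b=plane(Q);Q=Q[b];n_*=np.sign(n_[2]);py=(Q-E0)@yd;px=(Q-E0)@xd
                  ~~~~~^^^
  File "h.py", line 9, in plane
    a=P[rng.choice(len(P),3,False)];n=np.cross(a[1]-a[0],a[2]-a[0]);
        ~~~~~~~~~~^^^^^^^^^^^^^^^^
  File "numpy/random/_generator.pyx", line 864, in numpy.random._generator.Generator.choice
ValueError: a must be a positive integer unless no samples are taken
```

View pics/top4.png

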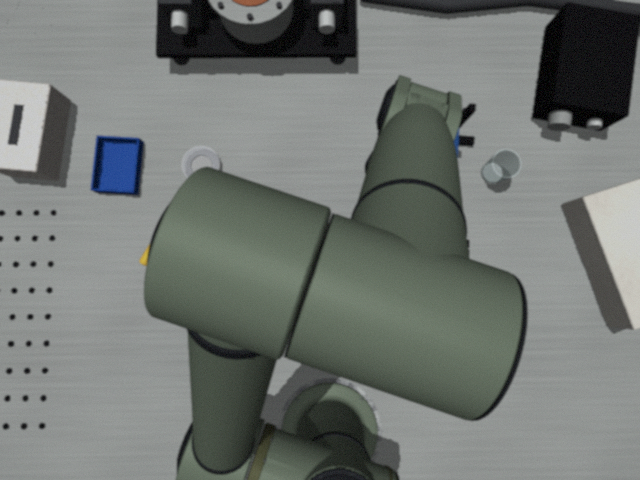

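Request:
{"fn": "jog_arm", "kwargs": {
  "deltas": [
    {"x":4,"y":1,"z":0,"yaw":0},
    {"x":8,"y":2,"z":0,"yaw":0},
    {"x":12,"y":3,"z":0,"yaw":0},
    {"x":16,"y":3,"z":0,"yaw":0},
    {"x":18,"y":3,"z":0,"yaw":0}
  ]
}}

```text
time_s: 7.7
ee_pos: [0.5643, -0.1219, 0.0029]
tcp_rot: [[-0.082, 0.015, 0.996], [-0.996, 0.042, -0.083], [-0.043, -0.999, 0.011]]
contact_force: [3.2, 24.5, 5.1]
grip_width: 0.0512
```

```bash
python3 -c "
from top import *
look(5,('scene',));top(5)"
```

```text
ee [ 0.5643 -0.1219  0.0029] F [ 3.  16.4  2.6] t 7.75
scene n [-0.008 -0.189  0.982] lean 79.1 len [-0.0183  0.0489] wid [-0.0561  0.0536] N 534
  topedge [ 0.5573 -0.1433  0.2018] heel [ 0.5495 -0.3297  0.1659] [ 0.5545 -0.2092  0.1892] foot edge [ 0.5498 -0.3214  0.1227] top front [ 0.5576 -0.135   0.1586] screen-frame heel -0.0186 0.1014 yawdiff deg -177.01
scene 561 n [-0.022 -0.215  0.976] lean 12.5 py [-0.0489 -0.0206] px [-0.066   0.0428] z [0.1887 0.197 ]
rect ((-11.055046081542969, -66.54206848144531), (110.77934265136719, 94.60645294189453), 1.01429283618927)
```

View pics/c5.png

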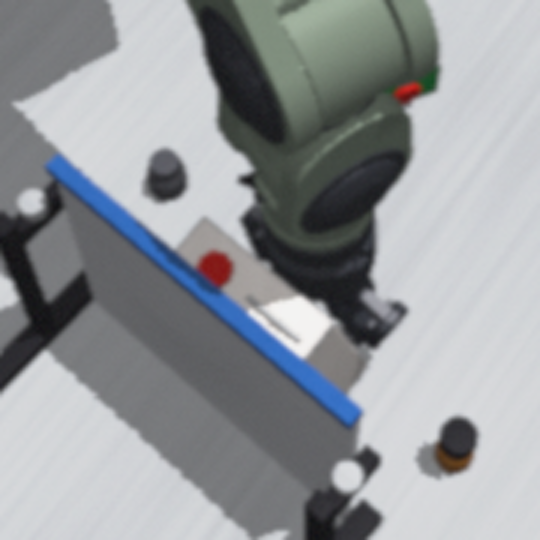

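Request:
{"fn": "jog_arm", "kwargs": {
  "deltas": [
    {"x":-10,"y":0,"z":0,"yaw":0},
    {"x":-30,"y":-5,"z":0,"yaw":0},
    {"x":-60,"y":-10,"z":0,"yaw":0},
    {"x":-90,"y":-15,"z":0,"yaw":0}
  ]
}}

```text
time_s: 8.15
ee_pos: [0.5719, -0.0336, 0.0221]
tcp_rot: [[-0.084, 0.015, 0.996], [-0.996, 0.039, -0.084], [-0.04, -0.999, 0.012]]
contact_force: [0.6, 0.3, 0.3]
grip_width: 0.0509
```

```bash
python3 -c "
from top import *
look(6,('scene',));top(6)"
```

```text
ee [ 0.5723 -0.0289  0.023 ] F [-0.   2.2  1.3] t 8.2
scene n [-0.036 -0.233  0.972] lean 76.3 len [-0.0214  0.1286] wid [-0.0565  0.0532] N 550
  topedge [ 0.5744 -0.0662  0.2241] heel [ 0.5462 -0.2487  0.1792] [ 0.5521 -0.2102  0.1887] foot edge [ 0.5478 -0.2384  0.1365] top front [ 0.576  -0.056   0.1814] screen-frame heel -0.0077 0.0211 yawdiff deg 176.61
scene 574 n [-0.019 -0.233  0.972] lean 13.5 py [-0.0493 -0.0206] px [-0.0657  0.0432] z [0.1878 0.1969]
rect ((-11.239498138427734, -35.070552825927734), (110.75550079345703, 29.75777244567871), 0.04151853173971176)
```

View pics/c6.png

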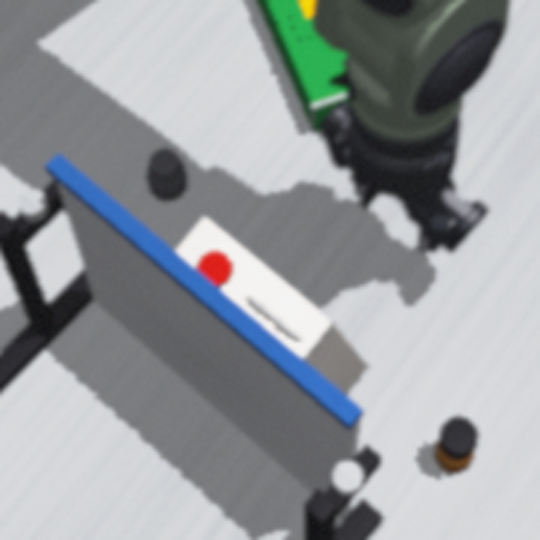

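Request:
{"fn": "jog_arm", "kwargs": {
  "deltas": [
    {"x":0,"y":-3,"z":0,"yaw":-8},
    {"x":0,"y":-3,"z":0,"yaw":-16},
    {"x":0,"y":-3,"z":0,"yaw":-24},
    {"x":0,"y":-3,"z":0,"yaw":-32},
    {"x":0,"y":-3,"z":0,"yaw":-40}
  ],
  "grip": 0
}}

```text
time_s: 8.7
ee_pos: [0.5726, -0.0302, 0.0262]
tcp_rot: [[0.585, 0.017, 0.811], [-0.811, 0.04, 0.584], [-0.023, -0.999, 0.037]]
contact_force: [0.6, -0.6, 0.5]
grip_width: 0.0858
```

Request:
{"fn": "jog_arm", "kwargs": {
  "deltas": [
    {"x":0,"y":0,"z":0,"yaw":-8},
    {"x":0,"y":0,"z":0,"yaw":-16},
    {"x":0,"y":0,"z":0,"yaw":-24},
    {"x":0,"y":0,"z":0,"yaw":-32},
    {"x":0,"y":0,"z":0,"yaw":-40}
  ]
}}

```text
time_s: 9.2
ee_pos: [0.5729, -0.0315, 0.0264]
tcp_rot: [[0.97, 0.017, 0.241], [-0.241, 0.038, 0.97], [0.008, -0.999, 0.041]]
contact_force: [-0.7, 0.8, 1.3]
grip_width: 0.0857
```

```bash
python3 go.py .566 -.04 .005 -5.4; python3 -c "
from plant import r
print(r.sense()['tcp_rot'].round(3))"
```

```text
delta x,y,z mm [ -4.9  20.9 -10.8] yaw -8.55 t 9.2
[[ 0.97   0.017  0.241]
 [-0.241  0.038  0.97 ]
 [ 0.008 -0.999  0.041]]
```

Request:
{"fn": "jog_arm", "kwargs": {
  "deltas": [
    {"x":-2,"y":5,"z":0,"yaw":-4},
    {"x":-4,"y":12,"z":-5,"yaw":-8.5},
    {"x":-5,"y":22,"z":-11,"yaw":-8.5},
    {"x":-5,"y":25,"z":-16,"yaw":-8.5},
    {"x":-5,"y":25,"z":-18,"yaw":-8.5}
  ]
}}

```text
time_s: 9.7
ee_pos: [0.5636, -0.0477, -0.0001]
tcp_rot: [[0.995, 0.016, 0.096], [-0.097, 0.037, 0.995], [0.012, -0.999, 0.039]]
contact_force: [0.2, 0.2, 0.1]
grip_width: 0.0858
```

```bash
python3 -c "
from top import *
look(7,('scene',));top(7)
s=r.sense();print(s['tcp_rot'].round(3))
P=cloud(r,'scene',np.load('pics/scene7.npy'))
q=(P-s['ee_pos']);hz=P[...,2];py=(P-E0)@yd;px=(P-E0)@xd
m0=(abs(px+.011)<.04)&(py<-.085)&(py>-.27)
im=cv2.imread('pics/scene7.png').max(2)
for z in np.arange(.0,.16,.01):
    k=m0&(hz>=z)&(hz<z+.01)&(im<90)
    print(round(z,3),k.sum(),'py max',py[k].max().round(4) if k.sum() else '', 'py min',py[k].min().round(4) if k.sum() else '')
"; python3 go.py .566 -.07 .0 -5.4
```

```text
ee [ 5.639e-01 -4.780e-02  3.000e-04] F [ 0.1 -1.1  0.7] t 9.75
scene n [-0.032 -0.183  0.983] lean 79.3 len [-0.0293  0.1215] wid [-0.057   0.0524] N 561
  topedge [ 0.5769 -0.0652  0.2175] heel [ 0.5452 -0.2492  0.1821] [ 0.5518 -0.2112  0.1894] foot edge [ 0.5466 -0.2411  0.1389] top front [ 0.5783 -0.0571  0.1743] screen-frame heel -0.0068 0.0216 yawdiff deg 175.63
scene 564 n [-0.022 -0.225  0.974] lean 13.1 py [-0.0492 -0.0206] px [-0.0663  0.0433] z [0.188  0.1967]
rect ((-11.240840911865234, -34.83252716064453), (111.42925262451172, 29.559749603271484), 0.3407841920852661)
[[ 0.995  0.017  0.096]
 [-0.097  0.037  0.995]
 [ 0.013 -0.999  0.039]]
0.0 10 py max -0.1294 py min -0.1823
0.01 0 py max  py min 
0.02 8 py max -0.1261 py min -0.1353
0.03 8 py max -0.122 py min -0.1338
0.04 5 py max -0.125 py min -0.1345
0.05 5 py max -0.123 py min -0.1322
0.06 58 py max -0.1039 py min -0.2455
0.07 71 py max -0.1048 py min -0.2461
0.08 61 py max -0.1055 py min -0.2469
0.09 52 py max -0.1062 py min -0.2419
0.1 55 py max -0.1066 py min -0.2441
0.11 146 py max -0.107 py min -0.2415
0.12 18 py max -0.1379 py min -0.2393
0.13 47 py max -0.1378 py min -0.1818
0.14 59 py max -0.1366 py min -0.1912
0.15 65 py max -0.136 py min -0.1897
delta x,y,z mm [  4.2  -0.5 -21.9] yaw -0.16 t 9.75
```

View pics/c7.png

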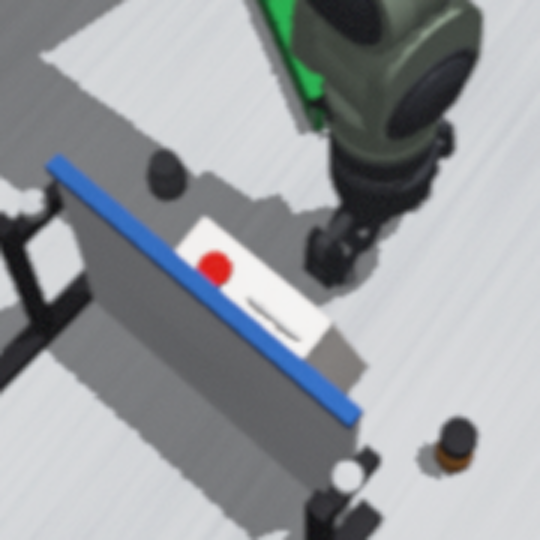

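Request:
{"fn": "jog_arm", "kwargs": {
  "deltas": [
    {"x":3,"y":3,"z":-4,"yaw":0},
    {"x":5,"y":6,"z":-9,"yaw":0},
    {"x":5,"y":6,"z":-13,"yaw":0},
    {"x":5,"y":6,"z":-17,"yaw":0},
    {"x":5,"y":6,"z":-20,"yaw":0}
  ]
}}

```text
time_s: 10.25
ee_pos: [0.5672, -0.0678, -0.0063]
tcp_rot: [[0.995, 0.017, 0.096], [-0.097, 0.038, 0.995], [0.013, -0.999, 0.04]]
contact_force: [0.0, 6.5, 0.8]
grip_width: 0.0853
```

Request:
{"fn": "jog_arm", "kwargs": {
  "deltas": [
    {"x":0,"y":0,"z":-2,"yaw":0},
    {"x":0,"y":0,"z":-4,"yaw":0},
    {"x":0,"y":0,"z":-6,"yaw":0},
    {"x":0,"y":0,"z":-8,"yaw":0}
  ]
}}

```text
time_s: 10.65
ee_pos: [0.5661, -0.0749, -0.0068]
tcp_rot: [[0.995, 0.017, 0.095], [-0.096, 0.04, 0.995], [0.013, -0.999, 0.041]]
contact_force: [0.9, 3.5, -1.0]
grip_width: 0.0854
```

Request:
{"fn": "jog_arm", "kwargs": {
  "deltas": [
    {"x":0,"y":-0.5,"z":-2,"yaw":0},
    {"x":0,"y":-0.5,"z":-5,"yaw":0},
    {"x":0,"y":-0.5,"z":-8,"yaw":0},
    {"x":0,"y":-0.5,"z":-11,"yaw":0},
    {"x":0,"y":-0.5,"z":-14,"yaw":0}
  ]
}}

```text
time_s: 11.15
ee_pos: [0.5647, -0.0893, -0.0069]
tcp_rot: [[0.995, 0.016, 0.096], [-0.096, 0.04, 0.995], [0.013, -0.999, 0.041]]
contact_force: [0.7, 3.7, -1.5]
grip_width: 0.0851
```

```bash
python3 -c "
from top import *
look(8,('scene',));top(8)"
```

```text
ee [ 0.5647 -0.0898 -0.0069] F [-0.7  2.7  0.1] t 11.2
scene n [-0.001 -0.112  0.994] lean 83.6 len [-0.021   0.0894] wid [-0.0622  0.0473] N 531
  topedge [ 0.5546 -0.102   0.2037] heel [ 0.5534 -0.2908  0.1824] [ 0.5539 -0.2117  0.1914] foot edge [ 0.5534 -0.2859  0.1387] top front [ 0.5546 -0.0971  0.16  ] screen-frame heel -0.0188 0.0623 yawdiff deg -174.99
scene 553 n [-0.016 -0.068  0.998] lean 3.9 py [-0.05 -0.02] px [-0.0647  0.0443] z [0.1907 0.1959]
rect ((-10.408390045166016, -35.11650085449219), (111.2840576171875, 30.851472854614258), 0.3535324037075043)
```

View pics/c8.png

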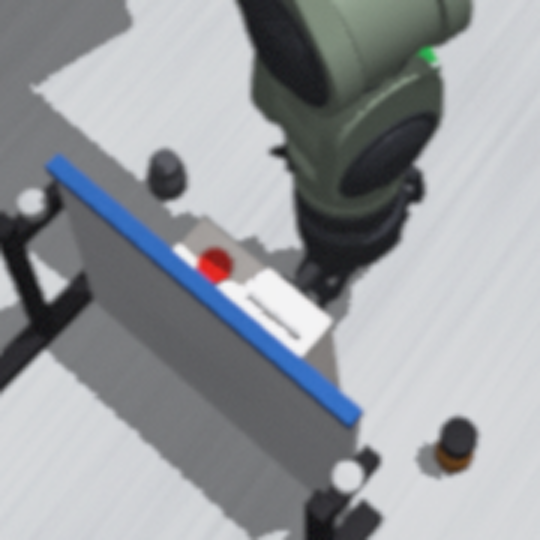

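Request:
{"fn": "jog_arm", "kwargs": {
  "deltas": [
    {"x":0,"y":-0.4,"z":-2,"yaw":0},
    {"x":0,"y":-0.4,"z":-4,"yaw":0},
    {"x":0,"y":-0.4,"z":-6,"yaw":0},
    {"x":0,"y":-0.4,"z":-8,"yaw":0}
  ]
}}

```text
time_s: 11.6
ee_pos: [0.5638, -0.098, -0.0069]
tcp_rot: [[0.995, 0.016, 0.096], [-0.097, 0.039, 0.995], [0.012, -0.999, 0.041]]
contact_force: [0.6, 3.2, -1.5]
grip_width: 0.0852
```

Request:
{"fn": "jog_arm", "kwargs": {
  "deltas": [
    {"x":0,"y":-0.2,"z":-1,"yaw":0},
    {"x":0,"y":-0.2,"z":-2,"yaw":0},
    {"x":0,"y":-0.2,"z":-3,"yaw":0}
  ]
}}

```text
time_s: 11.9
ee_pos: [0.5635, -0.101, -0.0068]
tcp_rot: [[0.995, 0.016, 0.096], [-0.097, 0.039, 0.995], [0.012, -0.999, 0.041]]
contact_force: [1.0, 3.0, -1.2]
grip_width: 0.0856
```

Request:
{"fn": "jog_arm", "kwargs": {
  "deltas": [
    {"x":0,"y":-0.1,"z":-1,"yaw":0},
    {"x":0,"y":-0.1,"z":-2,"yaw":0}
  ]
}}

```text
time_s: 12.1
ee_pos: [0.5634, -0.1011, -0.0065]
tcp_rot: [[0.995, 0.017, 0.095], [-0.096, 0.043, 0.994], [0.013, -0.999, 0.045]]
contact_force: [-0.4, 11.9, 2.6]
grip_width: 0.0853
```

```bash
python3 -c "
from top import *
look(9,('scene',));top(9)"
```

```text
ee [ 0.5634 -0.1011 -0.0065] F [0.8 9.8 1.7] t 12.15
scene n [0.002 0.007 1.   ] lean 89.6 len [-0.0801  0.0284] wid [-0.0512  0.0593] N 553
  topedge [ 0.5468 -0.2155  0.1913] heel [ 0.6022 -0.0338  0.1898] [ 0.5785 -0.1117  0.1905] foot edge [ 0.6021 -0.0341  0.1458] top front [ 0.5467 -0.2159  0.1473] screen-frame heel -0.0433 -0.1981 yawdiff deg -11.58
scene 536 n [-0.001  0.022  1.   ] lean -1.3 py [-0.0503 -0.0203] px [-0.0648  0.0445] z [0.189  0.1933]
rect ((-10.26626968383789, -35.28400421142578), (30.742795944213867, 111.29739379882812), 89.82915496826172)
```

View pics/c9.png

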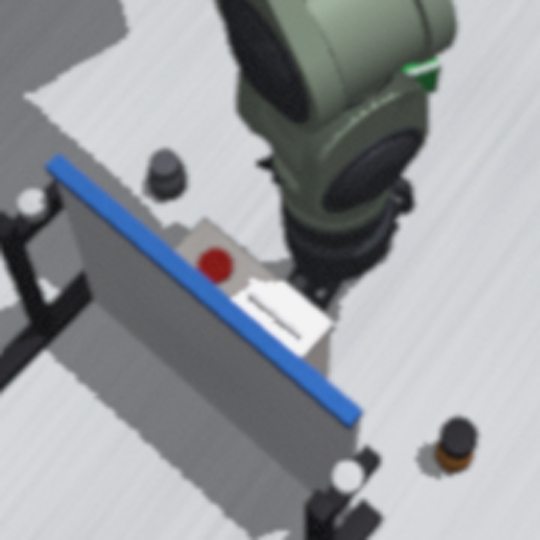

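Request:
{"fn": "jog_arm", "kwargs": {
  "deltas": [
    {"x":0,"y":0,"z":-1.5,"yaw":0},
    {"x":0,"y":0,"z":-2,"yaw":0},
    {"x":0,"y":0,"z":-2,"yaw":0}
  ]
}}

```text
time_s: 12.45
ee_pos: [0.5633, -0.1008, -0.0062]
tcp_rot: [[0.995, 0.018, 0.094], [-0.094, 0.047, 0.994], [0.013, -0.999, 0.049]]
contact_force: [0.3, 10.9, 3.4]
grip_width: 0.0853
```

Request:
{"fn": "jog_arm", "kwargs": {
  "deltas": [
    {"x":0,"y":0,"z":-1.5,"yaw":0},
    {"x":0,"y":0,"z":-2,"yaw":0},
    {"x":0,"y":0,"z":-2,"yaw":0}
  ]
}}

```text
time_s: 12.75
ee_pos: [0.5632, -0.1006, -0.0059]
tcp_rot: [[0.996, 0.018, 0.092], [-0.093, 0.052, 0.994], [0.013, -0.999, 0.053]]
contact_force: [0.4, 11.4, 3.1]
grip_width: 0.0858
```

Request:
{"fn": "jog_arm", "kwargs": {
  "deltas": [
    {"x":0,"y":0,"z":4,"yaw":0},
    {"x":0,"y":0,"z":12,"yaw":0},
    {"x":0,"y":-2,"z":30,"yaw":0},
    {"x":0,"y":-5,"z":60,"yaw":0},
    {"x":0,"y":-20,"z":95,"yaw":0}
  ]
}}

```text
time_s: 13.25
ee_pos: [0.5708, -0.0072, 0.0182]
tcp_rot: [[0.995, 0.016, 0.095], [-0.095, 0.05, 0.994], [0.011, -0.999, 0.052]]
contact_force: [0.1, 0.2, 0.0]
grip_width: 0.0858
```

```bash
python3 -c "
from top import *
look(10);top(10)
P=cloud(r,'scene',np.load('pics/scene10.npy'));im=cv2.imread('pics/scene10.png')
py=(P-E0)@yd;px=(P-E0)@xd;z=P[...,2]
# right side face (px ~ -.066)
m=(abs(px+.066)<.006)&(py>-.1)&(py<-.005)&(z>.01)&(z<.186)
for a in np.arange(.01,.19,.02):
    k=m&(z>=a)&(z<a+.02);print(round(a,2),k.sum(),np.percentile(py[k],[2,98]).round(4) if k.sum() else '')
"
```

```text
ee [ 0.5732 -0.0043  0.021 ] F [ 0.6 -0.1 -0.3] t 13.35
top n [0.089 0.996 0.003] lean 0.1 len [-0.1006  0.0765] wid [-0.0559  0.0512] N 893
  topedge [ 0.5524 -0.1786  0.1906] heel [ 0.5524 -0.1782  0.0006] [ 0.5524 -0.1782  0.0135] foot edge [ 5.485e-01 -2.220e-01  5.000e-04] top front [ 0.5484 -0.2225  0.1905] screen-frame heel -0.0073 -0.0497 yawdiff deg 0.27
scene n [ 0.009 -0.022  1.   ] lean 88.6 len [-0.0574  0.1373] wid [-0.0719  0.0984] N 580
  topedge [ 0.5246 -0.0341  0.1959] heel [ 0.5987 -0.209   0.1913] [ 0.6005 -0.2134  0.1912] foot edge [ 0.5983 -0.2081  0.1473] top front [ 0.5242 -0.0332  0.1519] screen-frame heel -0.0562 -0.0233 yawdiff deg -151.66
scene 547 n [0.002 0.029 1.   ] lean -1.7 py [-0.0503 -0.0202] px [-0.0635  0.0443] z [0.1894 0.1936]
rect ((-9.907844543457031, -35.13432312011719), (110.70870971679688, 31.010414123535156), 0.15858258306980133)
0.01 0 
0.03 0 
0.05 0 
0.07 0 
0.09 4 [-0.0466 -0.0429]
0.11 10 [-0.0495 -0.0386]
0.13 18 [-0.0482 -0.0338]
0.15 24 [-0.0471 -0.0278]
0.17 23 [-0.049  -0.0249]
```

View pics/c10.png

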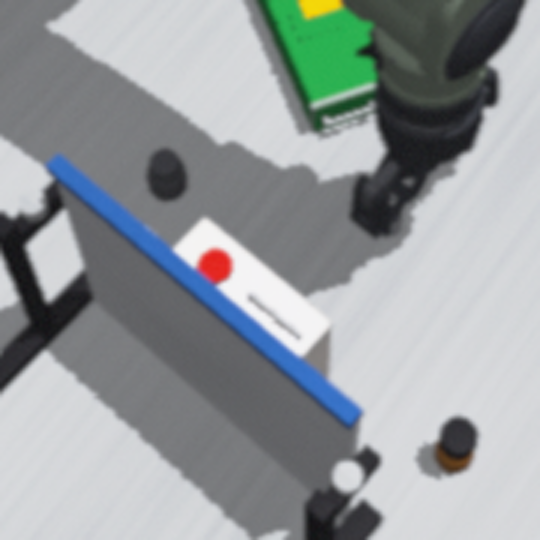

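View pics/top10.png

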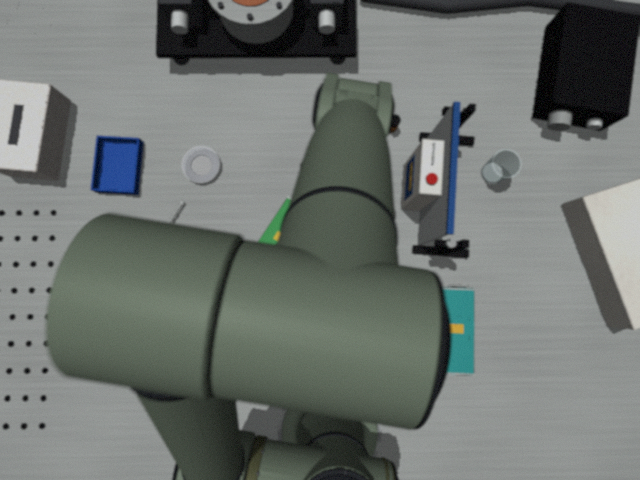

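```bash
python3 -c "
from plant import r
s=r.sense();print(s['contact_force'].round(1),s['time_s'],s['ee_pos'])
print(r.job_done())"
```

```text
[ 0.6 -0.1 -0.3] 13.35 [ 0.57321681 -0.00425965  0.02100486]
the job is handed in; nothing more can be done
None
```

I pushed the tin's foot in until it stood upright, slid it home against the plate, pressed it there and let go. I then handed the job in at 13.4 s; no verdict was reported.

**How it went**
- **Raising:** I pushed the heel with the half-open fingertips until the tin leaned about 13.5°. Level and downward pushes of up to 19 N had jammed. A push with a slight lift freed it at about 8 N.
- **Change of grip:** The gripper body then met the tin higher up, and the wrist force rose to 24.5 N. I estimate about 16 N of that reached the plate, but I could not measure it directly. I backed off, turned the tool 90° with the gripper fully open, and pushed on lower down at 3 to 7 N.
- **Pressing home:** The tool came to a hard stop and I held the press at about 11 N for 0.6 s, then retreated.

**Last checks**
- **Lean and alignment:** The top camera shows a lean of 0.1°, 0.3° off parallel to the plate, with the foot at table height. The tin's centre is 7 to 11 mm off the plate's middle.
- **Disagreement:** The scene camera's fit to the tin's small top face gave a lean of -1.3° while pressed and -1.7° after release. I took this as noise. I did not measure the lean under the press any other way.
- **Gap:** The tin's far face measures within about 2 mm of the plate, which is the calibration error. I judge it flush mainly from the hard stop.
- **Other things:** The vial and lens sit where they were in the pictures and I saw no other object moved, though the arm hid some of them in the last top view. The wrist force read about zero at the end.

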